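Clear the thread in a bird-feeder boss with a hand tap

TASK

The thread in the wooden boss of this bird-feeder base is clogged with dried glue; the crank-handled tap is already started in it. Run the tap down by turning the crank clockwise (seen from above) half a turn forward and then a quarter turn back, over and over, until you feel it come up firmly against the bottom of the hole, without forcing it so hard that the tap breaks. Then turn it a quarter turn back so that it is left free, let go, and leave the mug, the twine spool and the jar where they stand.

Things in the scene. Friction and masses are not known exactly. Their poses are not given: they have to be found in the camera images.
- tap_axis (a point): Point on the tap's upright axis, in the crank's hub, level with the middle of the crank arm (112 mm above the table at the start; the hub's top is 9 mm higher). Clockwise from above is forward. The tap sinks 4 mm per whole turn of new thread cleared (it does not rise when turned back).
- feeder: The bird-feeder base, fixed: a 180 mm square plywood tray with 26 mm rims, clamped to the table; origin under its centre. In its middle a turned wooden boss, 60 mm across, top at 72 mm, with a 10 mm brass collar on it that guides the tap. The blind hole's bottom meets the tap 0.8 to 1.0 turns below its start, different each time and not marked: it can only be felt.
- knob_mid (a point): Centre of the red upright knob, 22 mm across, 50 mm tall, on the end of the blue crank arm, 50 mm out from the tap's axis; its middle lies 32 mm above tap_axis and 27 mm above the arm's top face. It spins freely on its pin, so it can be held in a fixed orientation while carried round the circle. It can be gripped firmly.
- crank (a joint): How far the crank is turned back from the deepest point yet reached: 0 while the tap is working forward into new thread, negative (rad) when turned back anticlockwise, -1.57 at a quarter turn back.
- windup (a joint): Elastic twist of the tap under torque, rad, clockwise positive, 5 N m per rad; springs back. At the knob, along the circle: new thread takes about 7 N (twist 0.07), turning back or over cleared thread about 2 N. Against the bottom the force climbs about 2 N per mm of knob travel; over 13 N (0.13 rad) is firm, aim for 16 N; above 23 N (0.23 rad) the tap breaks.
- mug_mid (a point): Centre of a white mug, 80 mm across, 95 mm tall, standing near the feeder base; leave alone.
- twine_mid (a point): Centre of a grey spool of twine, 56 mm across, 70 mm tall, standing near the feeder base; leave alone.
- jar_mid (a point): Centre of an amber jar with a yellow cap, 68 mm across, 85 mm tall, standing near the feeder base; leave alone.

How it is judged:
By the outcome, as a careful person would: the job done as asked, in the order asked, and still so for the second after the job is handed in, with the robot touching nothing.
It also fails if it takes over 64 s, if anything falls off the work surface, if the arm or the gripper's body presses on something with over 40 N, if the wrist force passes 120 N, or if a joint passes its speed limit or range.

ROBOT

A 6-joint arm with a two-finger parallel gripper is mounted at the origin on the work surface. World frame = base frame: x ahead of the robot, y to its left, z up, the work surface at z = 0. Lengths are in m, angles in rad, forces in N, time in s.
With the tool pointing down it reaches from about 0.35 to 1 m from the base axis. Payload 7.1 kg.
Tool frame: the origin (TCP) lies midway between the tips of the shut fingers; the grasp point (between the pads) lies 19 mm behind it (arm.tcp_to_grasp is the distance from the TCP to the grasp point, in m); x points along the fingers, y is the direction in which the jaws open and shut, and the axes are right-handed (so a half turn about x gives the same grasp; the last joint's range is limited). The gripper opens to 85 mm and grips with 20 to 120 N. Pads are 22 mm wide; open, the fingers measure 114 mm over their backs; the gripper's body (76 mm by 85 mm) begins 54 mm behind the grasp point. The pads swing forward as they close: fully open they stand 13 mm farther back than shut.
Start: joints at [-1.337, 0.423, 1.63, -0, 1.089, -0.019], TCP at [0.156, -0.605, 0.231] pointing down, gripper open.
Joint ranges: [-3, 3], [-0.9, 2.11], [0.09, 2.58], [-1.31, 4.45], [0.11, 2.69], [-2.54, 2.54]. Speed limits (rad/s): [2.39, 2.39, 3.01, 3.14, 3.14, 3.14].

INTERFACE

Orientations are given as a unit quaternion [w, x, y, z].
In Python, from workcell import arm gives the robot as it stands.
- The arm moves only by the shell command python3 -m jog 'ROWS' [OPENING]. ROWS is JSON, a list of rows, each a list of 6 numbers: the shift along the tool's x, y, z in units of 25 mm (1.0 is 25 mm), then the turn, a rotation vector about the tool's x, y, z in units of 6 degrees (1.0 is 6 degrees). In form: [[dx, dy, dz, wx, wy, wz], ...]. A call has exactly 8 rows; each row shifts and turns the commanded pose from where the row before left it, along the tool's axes as they then stand; what a row does not reach is not made up. A row lasts 1/10 s, in which the tool goes at most 50 mm and 8.59 degrees, less where a joint would pass 70% of its speed; a pose out of reach is approached as far as the arm can. A call is refused whole if a number of a shift passes 1 or a number of a turn 1, either way. A call with a gripper value outside its range is refused whole. OPENING is the finger opening in mm, from 0 to 85.4, set as the call begins (- or left out, the last holds). The fingers move at their own pace and stop on an object; the grip force is fixed at half the most. Time passes only in rows, so rows that do not move let the fingers close, or fill a call up. It gives the time, the measured TCP pose, the force and the opening at its end, in the units of the state.
- arm.sense(): the state, without advancing time (a new reading comes with each control period).
- arm.snapshot(name): name is "side" or "top" or "wrist"; returns a dict with "img" (400x640x3 uint8, red, green, blue), "intrinsics" (3x3 intrinsics, pixels), "eye" and "attitude" of the camera in the world. Camera axes: x right, y down, z forward; pixel columns grow to the right and rows downward; lengths in m; the calibration is good to about 2 mm. A picture is of the moment at which its call begins. There is no depth.
- arm.job_done(): hands the job in, once; it reports no verdict.
Trained networks look in a picture, given as the dict that the camera call returned (one of the last four; its "shot" number tells which), for a name from the list of things; names that differ only in an ending like _2 or _b are one class to them, and where a whole thing is asked for, a point or a joint stands for the part that bears it (a point fixed in the world has none). Each returns a list of dicts, best first, with "conf" (0 to 1); they miss things now and then, are a little off and sometimes report something else, mostly with a low value. They report only what shows in the picture. A call takes as long as a camera call.
- arm.regions_of(query, picture): "region" (400x640 bool, what is visible of it).
- arm.mark_of(query, picture): "centre" ([x, y, z] in m, in world coordinates, good to about 4 mm: a listed point, or the origin of a listed thing).
The state is a dict: "clock": time; "qpos": joint angles; "dq": joint speeds; "tau": joint torques, N m; "ee_pos": TCP position; "eef_rot": TCP orientation; "contact_force": force on the tool from outside, world axes, zero at the start; "ft_torque": the same for the moment, N m; "finger_gap": opening from 0.0 (shut) to 1.0 (fully open).
Only numpy, scipy, OpenCV 4.12 (cv2) and the standard library are available. Lean on these libraries where they do the work, as an engineer would, in place of code of your own. Each camera call takes 0.05 s, during which the arm holds its last target. There are 200 camera calls.

## Working session

There is one attempt and no reset: what is moved stays moved. The work goes in short steps, Python scripts to look and compute and a shell command to move; the robot and the scene stay as the last step left them, time stands still between calls to the robot, and variables do not carry over. Pictures are saved under pics/ and viewed, about 8 in all and at most 12, crops included, and the job is handed in when it is done.

```bash
ls; mkdir -p pics; python3 - <<'E'
from workcell import arm
import cv2, numpy as np
s=arm.sense(); print({k:np.round(v,3).tolist() for k,v in s.items()}, arm.tcp_to_grasp)
ims=[]
for n in ["top","side"]:
    p=arm.snapshot(n); ims.append(p["img"])
    print(n,np.round(p["eye"],3))
    for q in ["tap_axis","knob_mid","feeder","mug_mid","twine_mid","jar_mid"]:
        r=arm.mark_of(q,p); print(q,[(np.round(a["centre"],4).tolist(),round(a["conf"],2)) for a in r[:2]])
im=np.vstack(ims)[:,:,::-1]; cv2.imwrite("pics/a.png",cv2.resize(im,(480,600)))
E
```

```text
pics
{'clock': 0.0, 'qpos': [-1.337, 0.424, 1.631, -0.0, 1.089, -0.019], 'dq': [0.001, -0.0, -0.0, 0.002, -0.0, -0.0], 'tau': [0.002, -55.738, -28.174, 0.0, 0.007, -0.0], 'ee_pos': [0.156, -0.605, 0.231], 'eef_rot': [-0.089, -0.701, -0.09, 0.702], 'contact_force': [0.564, -0.293, -0.422], 'ft_torque': [0.036, -0.013, 0.051], 'finger_gap': 0.999} 0.0187
top [0.576 0.081 1.049]
tap_axis [([0.5772, -0.1077, 0.1087], 0.65)]
knob_mid [([0.564, -0.159, 0.1422], 0.63)]
feeder [([0.5815, -0.1067, -0.0004], 0.6)]
mug_mid [([0.6842, 0.0525, 0.046], 0.88)]
twine_mid [([0.7482, -0.218, 0.0346], 0.56)]
jar_mid [([0.4623, -0.3012, 0.0382], 0.67), ([0.6817, 0.0527, 0.0426], 0.49)]
side [0.356 0.859 0.864]
tap_axis [([0.5796, -0.1067, 0.1102], 0.74)]
knob_mid [([0.5625, -0.1609, 0.1409], 0.53)]
feeder [([0.5757, -0.1107, -0.0058], 0.62)]
mug_mid [([0.6833, 0.0524, 0.0471], 0.83)]
twine_mid [([0.7464, -0.2182, 0.0366], 0.83)]
jar_mid [([0.5759, -0.1096, -0.0025], 0.74), ([0.4618, -0.3021, 0.0446], 0.69)]
```

View pics/a.png

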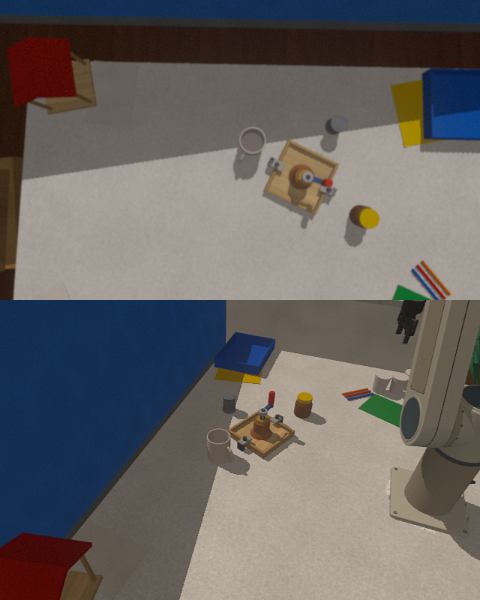

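Top view (480x300 half): tap at about (308,177), red knob at (328,183), jar at (365,217), mug at (252,140), spool at (337,125). The network estimates agree with this. Next I work out the move to above the knob.

```bash
cat > h.py <<'E'
from workcell import arm
import numpy as np
from scipy.spatial.transform import Rotation as R
def rot(s): return R.from_quat(s["eef_rot"],scalar_first=True).as_matrix()
def units(target,s=None):
    s=s or arm.sense(); return rot(s).T@(np.array(target)-s["ee_pos"])/0.025
E
python3 - <<'E'
from h import *
s=arm.sense(); print(rot(s).round(3)); print(units([0.5634,-0.159,0.215]).round(2))
E
```

```text
[[-0.     0.25  -0.968]
 [ 0.    -0.968 -0.25 ]
 [-1.    -0.     0.   ]]
[  0.65 -13.2  -20.23]
```

```bash
python3 -m jog '[[0,-0.55,-0.84,0,0,0],[0,-0.55,-0.84,0,0,0],[0,-0.55,-0.84,0,0,0],[0,-0.55,-0.84,0,0,0],[0,-0.55,-0.84,0,0,0],[0,-0.55,-0.84,0,0,0],[0,-0.55,-0.84,0,0,0],[0,-0.55,-0.84,0,0,0]]' 55
python3 -m jog '[[0,-0.55,-0.84,0,0,0],[0,-0.55,-0.84,0,0,0],[0,-0.55,-0.84,0,0,0],[0,-0.55,-0.84,0,0,0],[0,-0.55,-0.84,0,0,0],[0,-0.55,-0.84,0,0,0],[0,-0.55,-0.84,0,0,0],[0,-0.55,-0.84,0,0,0]]'
python3 -m jog '[[0,-0.55,-0.84,0,0,0],[0,-0.55,-0.84,0,0,0],[0,-0.55,-0.84,0,0,0],[0,-0.55,-0.84,0,0,0],[0,0,0,0.8,0,0],[0,0,0,0.8,0,0],[0,0,0,0.8,0,0],[0,0,0,0,0,0]]'
python3 - <<'E'
from h import *
import cv2
s=arm.sense(); print(rot(s).round(3)); print(s["ee_pos"],s["contact_force"])
p=arm.snapshot("wrist"); print(p["eye"])
for q in ["tap_axis","knob_mid"]:
    r=arm.mark_of(q,p); print(q,[(np.round(a["centre"],4).tolist(),round(a["conf"],2)) for a in r[:2]])
cv2.imwrite("pics/b.png",p["img"][:,:,::-1])
E
```

```text
clock: 1.5
ee_pos: [0.2921, -0.4558, 0.2314]
eef_rot: [0.089, 0.702, 0.089, -0.701]
contact_force: [0.3, 0.1, -0.4]
finger_gap: 0.641
clock: 2.3
ee_pos: [0.4273, -0.3073, 0.2315]
eef_rot: [0.089, 0.702, 0.089, -0.701]
contact_force: [0.4, 0.2, -0.4]
finger_gap: 0.645
clock: 3.1
ee_pos: [0.4943, -0.2337, 0.2314]
eef_rot: [0.0, 0.707, 0.0, -0.707]
contact_force: [-1.0, -0.2, -0.4]
finger_gap: 0.641
[[ 0.     0.001 -1.   ]
 [-0.    -1.    -0.001]
 [-1.     0.    -0.   ]]
[ 0.49430541 -0.2337014   0.23139756] [-0.96038859 -0.20667974 -0.36741151]
[ 0.5628906  -0.23409989  0.37548205]
tap_axis [([0.5766, -0.1139, 0.1121], 0.78)]
knob_mid [([0.5587, -0.1571, 0.1413], 0.73)]
```

View pics/b.png

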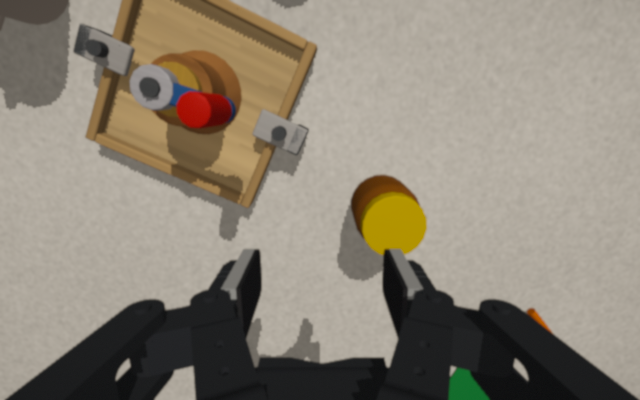

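The wrist view shows the hub at (152,87), the knob top at (196,110) and the crank arm running from hub to knob. I move above the knob and measure again from close up.

```bash

python3 -m jog '[[0,-0.6,-0.52,0,0,0],[0,-0.6,-0.52,0,0,0],[0,-0.6,-0.52,0,0,0],[0,-0.6,-0.52,0,0,0],[0,-0.6,-0.52,0,0,0],[0,0,0,0,0,0],[0,0,0,0,0,0],[0,0,0,0,0,0]]'
python3 - <<'E'
from h import *
import cv2
s=arm.sense(); print(s["ee_pos"],s["contact_force"])
p=arm.snapshot("wrist"); print(p["eye"])
for q in ["tap_axis","knob_mid"]:
    r=arm.mark_of(q,p); print(q,[(np.round(a["centre"],4).tolist(),round(a["conf"],2)) for a in r[:2]])
np.savez("w.npz",K=p["intrinsics"],eye=p["eye"],A=np.array(p["attitude"]),img=p["img"]); print(p["attitude"],p["intrinsics"])
cv2.imwrite("pics/c.png",p["img"][:,:,::-1])
E
```

```text
clock: 4.05
ee_pos: [0.5585, -0.1592, 0.2312]
eef_rot: [-0.001, -0.707, -0.001, 0.707]
contact_force: [0.2, 0.3, 0.8]
finger_gap: 0.645
[ 0.5585103  -0.1592345   0.23122651] [0.24252818 0.25467628 0.83360724]
[ 0.62718956 -0.15957195  0.37527119]
tap_axis [([0.5775, -0.1154, 0.113], 0.8)]
knob_mid [([0.5609, -0.156, 0.1442], 0.79)]
[ 0.09756504  0.70117254 -0.69948733 -0.09775277] [[335.98151015   0.         321.55202641]
 [  0.         335.98151015 203.66670371]
 [  0.           0.           1.        ]]
```

View pics/c.png

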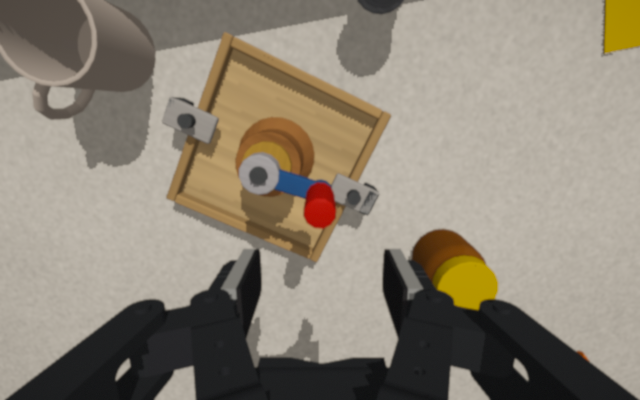

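The hub top is at about (259,175), the knob top at about (320,213), and the arm direction is clear. I turn these pixels into positions.

```bash
python3 - <<'E'
import numpy as np
from scipy.spatial.transform import Rotation as R
d=np.load("w.npz"); M=R.from_quat(d["A"],scalar_first=True).as_matrix()
def px(u,v,z):
    r=M@np.linalg.inv(d["K"])@[u,v,1]; return (d["eye"]+r*(z-d["eye"][2])/r[2]).round(4)
print(px(259,175,.121),px(320,213,.169)); 
img=d["img"].astype(int); m=(img[...,0]>120)&(img[...,1]<60)&(img[...,2]<60); ys,xs=np.nonzero(m); print(xs.min(),xs.max(),ys.min(),ys.max(),len(xs))
for y in range(ys.min(),ys.max()+1,4): print(y,xs[ys==y].min(),xs[ys==y].max())
E
```

```text
[ 0.5776 -0.1115  0.121 ] [ 0.5623 -0.1586  0.169 ]
304 335 183 227 1110
183 316 324
187 311 330
191 309 331
195 309 332
199 307 333
203 305 334
207 305 335
211 305 335
215 304 334
219 306 333
223 309 330
227 320 324
```

```bash

python3 -m jog '[[0.69,0,-0.03,0,0,0],[0.69,0,-0.03,0,0,0],[0.69,0,-0.03,0,0,0],[0.69,0,-0.03,0,0,0],[0.69,0,-0.03,0,0,0],[0.69,0,0,0,0,0],[0,0,0,0,0,0],[0,0,0,0,0,0]]'
python3 -m jog '[[0,0,0,0,0,0],[0,0,0,0,0,0],[0,0,0,0,0,0],[0,0,0,0,0,0],[0,0,0,0,0,0],[0,0,0,0,0,0],[0,0,0,0,0,0],[0,0,0,0,0,0]]' 0
python3 - <<'E'
from h import *
s=arm.sense(); print(s["ee_pos"],s["contact_force"],s["finger_gap"]*85.4)
E
```

```text
clock: 5.0
ee_pos: [0.5627, -0.159, 0.128]
eef_rot: [-0.0, -0.707, -0.0, 0.707]
contact_force: [-0.5, -0.6, 0.2]
finger_gap: 0.643
clock: 5.8
ee_pos: [0.5635, -0.1588, 0.1287]
eef_rot: [0.001, 0.708, 0.0, -0.707]
contact_force: [-0.1, 1.5, 5.9]
finger_gap: 0.243
[ 0.56353486 -0.15875388  0.12872432] [-0.08667216  1.49653218  5.87787289] 20.734878789648803
```

```bash
python3 - <<'E'
import numpy as np
c=2*np.sin(np.radians(2.8125))*2
for k in range(8):
    print(k,[[0.0025]+(c*np.array([np.cos(t),-np.sin(t)])).round(3).tolist()+[0,0,0] for t in np.radians(-107-45*k-5.625*(np.arange(8)+.5))])
E
```

```text
0 [[0.0025, -0.067, 0.185, 0, 0, 0], [0.0025, -0.084, 0.177, 0, 0, 0], [0.0025, -0.101, 0.168, 0, 0, 0], [0.0025, -0.117, 0.157, 0, 0, 0], [0.0025, -0.132, 0.145, 0, 0, 0], [0.0025, -0.146, 0.131, 0, 0, 0], [0.0025, -0.158, 0.117, 0, 0, 0], [0.0025, -0.169, 0.101, 0, 0, 0]]
1 [[0.0025, -0.178, 0.084, 0, 0, 0], [0.0025, -0.185, 0.066, 0, 0, 0], [0.0025, -0.19, 0.047, 0, 0, 0], [0.0025, -0.194, 0.028, 0, 0, 0], [0.0025, -0.196, 0.009, 0, 0, 0], [0.0025, -0.196, -0.01, 0, 0, 0], [0.0025, -0.194, -0.029, 0, 0, 0], [0.0025, -0.19, -0.048, 0, 0, 0]]
2 [[0.0025, -0.185, -0.067, 0, 0, 0], [0.0025, -0.177, -0.084, 0, 0, 0], [0.0025, -0.168, -0.101, 0, 0, 0], [0.0025, -0.157, -0.117, 0, 0, 0], [0.0025, -0.145, -0.132, 0, 0, 0], [0.0025, -0.131, -0.146, 0, 0, 0], [0.0025, -0.117, -0.158, 0, 0, 0], [0.0025, -0.101, -0.169, 0, 0, 0]]
3 [[0.0025, -0.084, -0.178, 0, 0, 0], [0.0025, -0.066, -0.185, 0, 0, 0], [0.0025, -0.047, -0.19, 0, 0, 0], [0.0025, -0.028, -0.194, 0, 0, 0], [0.0025, -0.009, -0.196, 0, 0, 0], [0.0025, 0.01, -0.196, 0, 0, 0], [0.0025, 0.029, -0.194, 0, 0, 0], [0.0025, 0.048, -0.19, 
[... 387 characters left out ...]
, [0.0025, 0.194, -0.028, 0, 0, 0], [0.0025, 0.196, -0.009, 0, 0, 0], [0.0025, 0.196, 0.01, 0, 0, 0], [0.0025, 0.194, 0.029, 0, 0, 0], [0.0025, 0.19, 0.048, 0, 0, 0]]
6 [[0.0025, 0.185, 0.067, 0, 0, 0], [0.0025, 0.177, 0.084, 0, 0, 0], [0.0025, 0.168, 0.101, 0, 0, 0], [0.0025, 0.157, 0.117, 0, 0, 0], [0.0025, 0.145, 0.132, 0, 0, 0], [0.0025, 0.131, 0.146, 0, 0, 0], [0.0025, 0.117, 0.158, 0, 0, 0], [0.0025, 0.101, 0.169, 0, 0, 0]]
7 [[0.0025, 0.084, 0.178, 0, 0, 0], [0.0025, 0.066, 0.185, 0, 0, 0], [0.0025, 0.047, 0.19, 0, 0, 0], [0.0025, 0.028, 0.194, 0, 0, 0], [0.0025, 0.009, 0.196, 0, 0, 0], [0.0025, -0.01, 0.196, 0, 0, 0], [0.0025, -0.029, 0.194, 0, 0, 0], [0.0025, -0.048, 0.19, 0, 0, 0]]
```

```bash
cat > st.py <<'E'
from h import *
C=np.array([0.5776,-0.1115])
def st():
    s=arm.sense(); d=s["ee_pos"][:2]-C; t=np.arctan2(d[1],d[0]); f=s["contact_force"]
    er=np.array([np.cos(t),np.sin(t)]); et=np.array([np.sin(t),-np.cos(t)])
    print("turned cw deg %.1f r %.1f  z %.1f | resist %.1f radial %.1f fz %.1f gap %.1f t %.2f"%((-106.6-np.degrees(t))%360,1e3*np.hypot(*d),1e3*s["ee_pos"][2],-f[:2]@et,f[:2]@er,f[2],85.4*s["finger_gap"],s["clock"]))
st()
E
python3 -m jog '[[0.0025, -0.067, 0.185, 0, 0, 0], [0.0025, -0.084, 0.177, 0, 0, 0], [0.0025, -0.101, 0.168, 0, 0, 0], [0.0025, -0.117, 0.157, 0, 0, 0], [0.0025, -0.132, 0.145, 0, 0, 0], [0.0025, -0.146, 0.131, 0, 0, 0], [0.0025, -0.158, 0.117, 0, 0, 0], [0.0025, -0.169, 0.101, 0, 0, 0]]' >/dev/null; python3 st.py
```

```text
turned cw deg 43.5 r 49.0  z 128.5 | resist 7.4 radial 0.3 fz 4.0 gap 20.8 t 6.60
```

```bash

python3 -m jog '[[0.0025, -0.178, 0.084, 0, 0, 0], [0.0025, -0.185, 0.066, 0, 0, 0], [0.0025, -0.19, 0.047, 0, 0, 0], [0.0025, -0.194, 0.028, 0, 0, 0], [0.0025, -0.196, 0.009, 0, 0, 0], [0.0025, -0.196, -0.01, 0, 0, 0], [0.0025, -0.194, -0.029, 0, 0, 0], [0.0025, -0.19, -0.048, 0, 0, 0]]' >/dev/null; python3 st.py
python3 -m jog '[[0.0025, -0.185, -0.067, 0, 0, 0], [0.0025, -0.177, -0.084, 0, 0, 0], [0.0025, -0.168, -0.101, 0, 0, 0], [0.0025, -0.157, -0.117, 0, 0, 0], [0.0025, -0.145, -0.132, 0, 0, 0], [0.0025, -0.131, -0.146, 0, 0, 0], [0.0025, -0.117, -0.158, 0, 0, 0], [0.0025, -0.101, -0.169, 0, 0, 0]]' >/dev/null; python3 st.py
```

```text
turned cw deg 89.6 r 49.7  z 127.8 | resist 8.3 radial -0.1 fz 10.0 gap 20.5 t 7.40
turned cw deg 134.0 r 50.7  z 127.3 | resist 7.1 radial 2.0 fz 15.2 gap 20.7 t 8.20
```

```bash

python3 -m jog '[[0, -0.084, -0.178, 0, 0, 0], [0, -0.066, -0.185, 0, 0, 0], [0, -0.047, -0.19, 0, 0, 0], [0, -0.028, -0.194, 0, 0, 0], [0, -0.009, -0.196, 0, 0, 0], [0, 0.01, -0.196, 0, 0, 0], [0, 0.029, -0.194, 0, 0, 0], [0, 0.048, -0.19, 0, 0, 0]]' >/dev/null; python3 st.py
```

```text
turned cw deg 178.0 r 51.3  z 127.1 | resist 7.1 radial 5.7 fz 13.5 gap 20.9 t 9.00
```

```bash

python3 -m jog '[[0,-0.051,0.201,0,0,0],[0,-0.031,0.205,0,0,0],[0,-0.011,0.208,0,0,0],[0,0.01,0.208,0,0,0],[0,0.03,0.206,0,0,0],[0,0.05,0.201,0,0,0],[0,0.07,0.196,0,0,0],[0,0.089,0.189,0,0,0]]' >/dev/null; python3 st.py
python3 -m jog '[[0,0.107,0.179,0,0,0],[0,0.124,0.167,0,0,0],[0,0.139,0.155,0,0,0],[0,0.154,0.14,0,0,0],[0,0.166,0.124,0,0,0],[0,0.178,0.107,0,0,0],[0,0.188,0.089,0,0,0],[0,0.2,0.065,0,0,0]]' >/dev/null; python3 st.py
```

```text
turned cw deg 133.9 r 50.8  z 127.2 | resist -2.0 radial -1.9 fz 3.9 gap 20.7 t 9.80
turned cw deg 87.5 r 50.5  z 126.8 | resist -1.8 radial -9.9 fz -3.3 gap 20.8 t 10.60
```

```bash
cat > plan.py <<'E'
import numpy as np
from scipy.optimize import least_squares
C0=np.array([0.5776,-0.1115]); th=np.radians(-106.6-np.array([0,43.5,89.6,134,178,133.9,87.5])); r=np.array([49.4,49,49.7,50.7,51.3,50.8,50.5])/1e3
P=C0+r[:,None]*np.c_[np.cos(th),np.sin(th)]
f=least_squares(lambda c:np.hypot(*(P-c).T)-.05,C0); C=f.x
if __name__=="__main__":
    print(C,(f.fun*1e3).round(2)); d=P-C; print((-np.degrees(np.arctan2(d[:,1],d[:,0]))%360).round(1))
E
python3 plan.py; sed -i 's/^C=.*/from plan import C/' st.py; python3 st.py
cat > rows.py <<'E'
# rows A B N: arc rows from cw angle A to B (deg, abs cw angle = -theta) in N rows
import sys,numpy as np
a,b=map(float,sys.argv[1:3]); n=int(sys.argv[3]); t=-np.radians(np.linspace(a,b,n+1)); p=2*np.c_[np.cos(t),np.sin(t)]
for i in range(0,n,8): print([[0,round(-y,3)+0,round(-x,3)+0,0,0,0] for x,y in np.diff(p,axis=0)[i:i+8]])
E
python3 - <<'E'
# commanded pose estimate
import numpy as np; from plan import C
dy=[-.067-.084-.101-.117-.132-.146-.158-.169,-.178-.185-.19-.194-.196-.196-.194-.19,-.185-.177-.168-.157-.145-.131-.117-.101,-.084-.066-.047-.028-.009+.01+.029+.048,-.051-.031-.011+.01+.03+.05+.07+.089,.107+.124+.139+.154+.166+.178+.188+.2]
dz=[.185+.177+.168+.157+.145+.131+.117+.101,.084+.066+.047+.028+.009-.01-.029-.048,-.067-.084-.101-.117-.132-.146-.158-.169,-.178-.185-.19-.194-.196-.196-.194-.19,.201+.205+.208+.208+.206+.201+.196+.189,.179+.167+.155+.14+.124+.107+.089+.065]
p=np.array([.5627,-.159])
for a,b in zip(dy,dz):
    p=p-.025*np.array([b,a]); d=p-C; print(p.round(4),"cw",(-np.degrees(np.arctan2(d[1],d[0]))%360).round(1),"r",(1e3*np.hypot(*d)).round(1))
E
```

```text
[ 0.57785066 -0.11049116] [ 0.44 -0.27 -0.33 -0.05  0.26  0.05  0.51]
[106.5 149.2 195.  239.8 284.6 239.7 192.9]
turned cw deg 86.3 r 50.5  z 126.8 | resist -1.6 radial -10.0 fz -3.3 gap 20.8 t 10.60
[ 0.5332 -0.1346] cw 151.6 r 50.8
[ 0.5295 -0.0966] cw 196.1 r 50.3
[ 0.5538 -0.067 ] cw 241.1 r 49.6
[ 0.5919 -0.0634] cw 286.6 r 49.2
[ 0.5516 -0.0673] cw 238.7 r 50.6
[ 0.5259 -0.0987] cw 192.8 r 53.3
```

```bash

python3 -m jog '[[0,0.059,-0.034,0,0,0],[0,0.059,-0.034,0,0,0],[0,0.059,-0.033,0,0,0],[0,0,0,0,0,0],[0,0,0,0,0,0],[0,0,0,0,0,0],[0,0,0,0,0,0],[0,0,0,0,0,0]]' >/dev/null; python3 st.py; python3 rows.py 188.5 370.5 32
```

```text
turned cw deg 82.3 r 49.9  z 126.8 | resist -1.4 radial -1.6 fz 8.7 gap 20.6 t 11.40
[[0, np.float64(-0.195), np.float64(-0.039), 0, 0, 0], [0, np.float64(-0.19), np.float64(-0.058), 0, 0, 0], [0, np.float64(-0.183), np.float64(-0.077), 0, 0, 0], [0, np.float64(-0.175), np.float64(-0.094), 0, 0, 0], [0, np.float64(-0.164), np.float64(-0.111), 0, 0, 0], [0, np.float64(-0.153), np.float64(-0.127), 0, 0, 0], [0, np.float64(-0.139), np.float64(-0.141), 0, 0, 0], [0, np.float64(-0.124), np.float64(-0.155), 0, 0, 0]]
[[0, np.float64(-0.109), np.float64(-0.166), 0, 0, 0], [0, np.float64(-0.092), np.float64(-0.176), 0, 0, 0], [0, np.float64(-0.074), np.float64(-0.184), 0, 0, 0], [0, np.float64(-0.055), np.float64(-0.191), 0, 0, 0], [0, np.float64(-0.036), np.float64(-0.195), 0, 0, 0], [0, np.float64(-0.016), np.float64(-0.198), 0, 0, 0], [0, np.float64(0.003), np.float64(-0.198), 0, 0, 0], [0, np.float64(0.023), np.float64(-0.197), 0, 0, 0]]
[[0, np.float64(0.042), np.float64(-0.194), 0, 0, 0], [0, np.float64(0.061), np.float64(-0.189), 0, 0, 0], [0, np.float64(0.08), np.float64(-0.182), 0, 0, 0], [0, np.float64(0.097), np.float64(-0.173), 0, 0, 0], [0, np.float64(0.114), np.float64(-0.162), 0, 0, 0], [0, np.float64(0.13), np.float64(-0.15), 0, 0, 0], [0, np.float64(0.144), np.float64(-0.137), 0, 0, 0], [0, np.float64(0.157), np.float64(-0.122), 0, 0, 0]]
[[0, np.float64(0.168), np.float64(-0.106), 0, 0, 0], [0, np.float64(0.178), np.float64(-0.088), 0, 0, 0], [0, np.float64(0.186), np.float64(-0.07), 0, 0, 0], [0, np.float64(0.192), np.float64(-0.052), 0, 0, 0], [0, np.float64(0.196), np.float64(-0.032), 0, 0, 0], [0, np.float64(0.198), np.float64(-0.013), 0, 0, 0], [0, np.float64(0.198), np.float64(0.007), 0, 0, 0], [0, np.float64(0.197), np.float64(0.026), 0, 0, 0]]
```

```bash
sed -i 's/round(-y,3)+0,round(-x,3)+0/float(round(-y,3)),float(round(-x,3))/' rows.py
python3 -m jog '[[0,-0.195,-0.039,0,0,0],[0,-0.19,-0.058,0,0,0],[0,-0.183,-0.077,0,0,0],[0,-0.175,-0.094,0,0,0],[0,-0.164,-0.111,0,0,0],[0,-0.153,-0.127,0,0,0],[0,-0.139,-0.141,0,0,0],[0,-0.124,-0.155,0,0,0]]' >/dev/null; python3 st.py
python3 -m jog '[[0,-0.109,-0.166,0,0,0],[0,-0.092,-0.176,0,0,0],[0,-0.074,-0.184,0,0,0],[0,-0.055,-0.191,0,0,0],[0,-0.036,-0.195,0,0,0],[0,-0.016,-0.198,0,0,0],[0,0.003,-0.198,0,0,0],[0,0.023,-0.197,0,0,0]]' >/dev/null; python3 st.py
```

```text
turned cw deg 127.1 r 50.1  z 126.8 | resist 1.4 radial -1.3 fz 10.4 gap 21.0 t 12.20
turned cw deg 172.0 r 50.5  z 126.9 | resist 2.5 radial 1.8 fz 11.7 gap 20.6 t 13.00
```

```bash

python3 -m jog '[[0.002,0.042,-0.194,0,0,0],[0.002,0.061,-0.189,0,0,0],[0.002,0.08,-0.182,0,0,0],[0.002,0.097,-0.173,0,0,0],[0.002,0.114,-0.162,0,0,0],[0.002,0.13,-0.15,0,0,0],[0.002,0.144,-0.137,0,0,0],[0.002,0.157,-0.122,0,0,0]]' >/dev/null; python3 st.py
```

```text
turned cw deg 216.1 r 51.0  z 126.6 | resist 7.6 radial 5.8 fz 11.4 gap 20.6 t 13.80
```

```bash

python3 -m jog '[[0.002,0.161,-0.116,0,0,0],[0.002,0.171,-0.098,0,0,0],[0.002,0.186,-0.07,0,0,0],[0.002,0.192,-0.052,0,0,0],[0.002,0.196,-0.032,0,0,0],[0.002,0.198,-0.013,0,0,0],[0.002,0.198,0.007,0,0,0],[0.002,0.197,0.026,0,0,0]]' >/dev/null; python3 st.py; python3 rows.py 370 273 16
```

```text
turned cw deg 261.4 r 51.0  z 126.2 | resist 6.9 radial 3.6 fz 6.8 gap 20.8 t 14.60
[[0, -0.21, -0.026, 0, 0, 0], [0, -0.211, -0.003, 0, 0, 0], [0, -0.211, 0.019, 0, 0, 0], [0, -0.207, 0.041, 0, 0, 0], [0, -0.202, 0.063, 0, 0, 0], [0, -0.194, 0.084, 0, 0, 0], [0, -0.184, 0.104, 0, 0, 0], [0, -0.172, 0.123, 0, 0, 0]]
[[0, -0.158, 0.14, 0, 0, 0], [0, -0.143, 0.156, 0, 0, 0], [0, -0.125, 0.17, 0, 0, 0], [0, -0.107, 0.183, 0, 0, 0], [0, -0.087, 0.193, 0, 0, 0], [0, -0.066, 0.201, 0, 0, 0], [0, -0.044, 0.207, 0, 0, 0], [0, -0.022, 0.21, 0, 0, 0]]
```

```bash

python3 -m jog '[[0,-0.21,-0.026,0,0,0],[0,-0.211,-0.003,0,0,0],[0,-0.211,0.019,0,0,0],[0,-0.207,0.041,0,0,0],[0,-0.202,0.063,0,0,0],[0,-0.194,0.084,0,0,0],[0,-0.184,0.104,0,0,0],[0,-0.172,0.123,0,0,0]]' >/dev/null; python3 st.py
python3 -m jog '[[0,-0.158,0.14,0,0,0],[0,-0.143,0.156,0,0,0],[0,-0.125,0.17,0,0,0],[0,-0.107,0.183,0,0,0],[0,-0.087,0.193,0,0,0],[0,-0.066,0.201,0,0,0],[0,-0.044,0.207,0,0,0],[0,-0.022,0.21,0,0,0]]' >/dev/null; python3 st.py; python3 rows.py 273 372 16; python3 rows.py 372 400 7
```

```text
turned cw deg 215.4 r 50.9  z 126.3 | resist -2.7 radial 2.2 fz 7.6 gap 20.4 t 15.40
turned cw deg 167.1 r 50.4  z 126.2 | resist -1.6 radial 1.4 fz 8.6 gap 20.6 t 16.20
[[0, 0.023, -0.215, 0, 0, 0], [0, 0.046, -0.211, 0, 0, 0], [0, 0.068, -0.205, 0, 0, 0], [0, 0.09, -0.196, 0, 0, 0], [0, 0.111, -0.185, 0, 0, 0], [0, 0.13, -0.172, 0, 0, 0], [0, 0.148, -0.157, 0, 0, 0], [0, 0.164, -0.14, 0, 0, 0]]
[[0, 0.178, -0.122, 0, 0, 0], [0, 0.19, -0.102, 0, 0, 0], [0, 0.2, -0.081, 0, 0, 0], [0, 0.208, -0.059, 0, 0, 0], [0, 0.213, -0.036, 0, 0, 0], [0, 0.215, -0.013, 0, 0, 0], [0, 0.216, 0.01, 0, 0, 0], [0, 0.213, 0.033, 0, 0, 0]]
[[0, 0.135, 0.034, 0, 0, 0], [0, 0.133, 0.043, 0, 0, 0], [0, 0.129, 0.052, 0, 0, 0], [0, 0.125, 0.061, 0, 0, 0], [0, 0.121, 0.07, 0, 0, 0], [0, 0.116, 0.078, 0, 0, 0], [0, 0.11, 0.086, 0, 0, 0]]
```

```bash

python3 -m jog '[[0,0.023,-0.215,0,0,0],[0,0.046,-0.211,0,0,0],[0,0.068,-0.205,0,0,0],[0,0.09,-0.196,0,0,0],[0,0.111,-0.185,0,0,0],[0,0.13,-0.172,0,0,0],[0,0.148,-0.157,0,0,0],[0,0.164,-0.14,0,0,0]]' >/dev/null; python3 st.py
python3 -m jog '[[0,0.178,-0.122,0,0,0],[0,0.19,-0.102,0,0,0],[0,0.2,-0.081,0,0,0],[0,0.208,-0.059,0,0,0],[0,0.213,-0.036,0,0,0],[0,0.215,-0.013,0,0,0],[0,0.216,0.01,0,0,0],[0,0.213,0.033,0,0,0]]' >/dev/null; python3 st.py; python3 rows.py 372 492 96
```

```text
turned cw deg 215.5 r 51.0  z 126.2 | resist 2.2 radial 3.7 fz 9.3 gap 20.6 t 17.00
turned cw deg 264.0 r 51.1  z 126.2 | resist 6.5 radial 4.1 fz 8.2 gap 20.5 t 17.80
[[0, 0.043, 0.01, 0, 0, 0], [0, 0.042, 0.01, 0, 0, 0], [0, 0.042, 0.011, 0, 0, 0], [0, 0.042, 0.012, 0, 0, 0], [0, 0.042, 0.013, 0, 0, 0], [0, 0.041, 0.014, 0, 0, 0], [0, 0.041, 0.015, 0, 0, 0], [0, 0.041, 0.016, 0, 0, 0]]
[[0, 0.04, 0.017, 0, 0, 0], [0, 0.04, 0.018, 0, 0, 0], [0, 0.04, 0.019, 0, 0, 0], [0, 0.039, 0.019, 0, 0, 0], [0, 0.039, 0.02, 0, 0, 0], [0, 0.038, 0.021, 0, 0, 0], [0, 0.038, 0.022, 0, 0, 0], [0, 0.037, 0.023, 0, 0, 0]]
[[0, 0.037, 0.024, 0, 0, 0], [0, 0.036, 0.024, 0, 0, 0], [0, 0.036, 0.025, 0, 0, 0], [0, 0.035, 0.026, 0, 0, 0], [0, 0.035, 0.027, 0, 0, 0], [0, 0.034, 0.027, 0, 0, 0], [0, 0.033, 0.028, 0, 0, 0], [0, 0.033, 0.029, 0, 0, 0]]
[[0, 0.032, 0.03, 0, 0, 0], [0, 0.031, 0.03, 0, 0, 0], [0, 0.031, 0.031, 0, 0, 0], [0, 0.03, 0.032, 0, 0, 0], [0, 0.029, 0.032, 0, 0, 0], [0, 0.029, 0.033, 0, 0, 0], [0, 0.028, 0.033, 0, 0, 0], [0, 0.027, 0.034, 0, 0, 0]]
[[0, 0.026, 0.035, 0, 0, 0], [0, 0.026, 0
[... 1079 characters left out ...]
 0, 0]]
[[0, -0.01, 0.043, 0, 0, 0], [0, -0.01, 0.042, 0, 0, 0], [0, -0.011, 0.042, 0, 0, 0], [0, -0.012, 0.042, 0, 0, 0], [0, -0.013, 0.042, 0, 0, 0], [0, -0.014, 0.041, 0, 0, 0], [0, -0.015, 0.041, 0, 0, 0], [0, -0.016, 0.041, 0, 0, 0]]
[[0, -0.017, 0.04, 0, 0, 0], [0, -0.018, 0.04, 0, 0, 0], [0, -0.019, 0.04, 0, 0, 0], [0, -0.019, 0.039, 0, 0, 0], [0, -0.02, 0.039, 0, 0, 0], [0, -0.021, 0.038, 0, 0, 0], [0, -0.022, 0.038, 0, 0, 0], [0, -0.023, 0.037, 0, 0, 0]]
[[0, -0.024, 0.037, 0, 0, 0], [0, -0.024, 0.036, 0, 0, 0], [0, -0.025, 0.036, 0, 0, 0], [0, -0.026, 0.035, 0, 0, 0], [0, -0.027, 0.035, 0, 0, 0], [0, -0.027, 0.034, 0, 0, 0], [0, -0.028, 0.033, 0, 0, 0], [0, -0.029, 0.033, 0, 0, 0]]
```

```bash

python3 -m jog '[[0.001,0.043,0.01,0,0,0],[0.001,0.042,0.01,0,0,0],[0.001,0.042,0.011,0,0,0],[0.001,0.042,0.012,0,0,0],[0.001,0.042,0.013,0,0,0],[0.001,0.041,0.014,0,0,0],[0.001,0.041,0.015,0,0,0],[0.001,0.041,0.016,0,0,0]]' >/dev/null; python3 st.py
python3 -m jog '[[0.001,0.04,0.017,0,0,0],[0.001,0.04,0.018,0,0,0],[0.001,0.04,0.019,0,0,0],[0.001,0.039,0.019,0,0,0],[0.001,0.039,0.02,0,0,0],[0.001,0.038,0.021,0,0,0],[0.001,0.038,0.022,0,0,0],[0.001,0.037,0.023,0,0,0]]' >/dev/null; python3 st.py
```

```text
turned cw deg 273.3 r 51.0  z 126.1 | resist 7.1 radial 2.9 fz 7.4 gap 20.6 t 18.60
turned cw deg 283.2 r 50.9  z 126.0 | resist 7.1 radial 2.1 fz 7.0 gap 20.8 t 19.40
```

```bash
sed -i '$d' st.py; sed -i 's/^    print(/    res=-f[:2]@et; print(/' st.py; cat >> st.py <<'E'
    return res
if __name__=="__main__":
    import sys; sys.exit(int(st()>9))
E
python3 -m jog '[[0.001,0.018,0.012,0,0,0],[0.001,0.018,0.012,0,0,0],[0.001,0.018,0.012,0,0,0],[0.001,0.018,0.013,0,0,0],[0.001,0.018,0.013,0,0,0],[0.001,0.017,0.013,0,0,0],[0.001,0.017,0.014,0,0,0],[0.001,0.017,0.014,0,0,0]]' >/dev/null; python3 st.py &&
python3 -m jog '[[0.001,0.017,0.014,0,0,0],[0.001,0.017,0.014,0,0,0],[0.001,0.016,0.014,0,0,0],[0.001,0.016,0.014,0,0,0],[0.001,0.016,0.015,0,0,0],[0.001,0.016,0.015,0,0,0],[0.001,0.016,0.015,0,0,0],[0.001,0.016,0.015,0,0,0]]' >/dev/null && python3 st.py;  python3 rows.py 400 472 144 | awk 'NR%1==0' | cut -c1-24
```

```text
turned cw deg 288.1 r 50.9  z 125.9 | resist 7.2 radial 1.5 fz 7.3 gap 20.9 t 20.20
turned cw deg 293.0 r 50.8  z 125.8 | resist 6.3 radial 3.4 fz 7.7 gap 20.6 t 21.00
[[0, 0.013, 0.011, 0, 0,
[[0, 0.013, 0.012, 0, 0,
[[0, 0.012, 0.013, 0, 0,
[[0, 0.011, 0.014, 0, 0,
[[0, 0.01, 0.015, 0, 0, 
[[0, 0.009, 0.015, 0, 0,
[[0, 0.008, 0.016, 0, 0,
[[0, 0.006, 0.016, 0, 0,
[[0, 0.005, 0.017, 0, 0,
[[0, 0.004, 0.017, 0, 0,
[[0, 0.003, 0.017, 0, 0,
[[0, 0.002, 0.017, 0, 0,
[[0, 0.001, 0.017, 0, 0,
[[0, -0.001, 0.017, 0, 0
[[0, -0.002, 0.017, 0, 0
[[0, -0.003, 0.017, 0, 0
[[0, -0.004, 0.017, 0, 0
[[0, -0.005, 0.017, 0, 0
```

```bash

python3 -m jog '[[0.001,0.0155,0.0153,0,0,0],[0.001,0.0155,0.0153,0,0,0],[0.001,0.0155,0.0153,0,0,0],[0.001,0.0155,0.0153,0,0,0],[0.001,0.0155,0.0153,0,0,0],[0.001,0.0155,0.0153,0,0,0],[0.001,0.0155,0.0153,0,0,0],[0.001,0.0155,0.0153,0,0,0]]' >/dev/null; python3 st.py &&
python3 -m jog '[[0.001,0.0142,0.0166,0,0,0],[0.001,0.0142,0.0166,0,0,0],[0.001,0.0142,0.0166,0,0,0],[0.001,0.0142,0.0166,0,0,0],[0.001,0.0142,0.0166,0,0,0],[0.001,0.0142,0.0166,0,0,0],[0.001,0.0142,0.0166,0,0,0],[0.001,0.0142,0.0166,0,0,0]]' >/dev/null && python3 st.py &&
python3 -m jog '[[0.001,0.0127,0.0177,0,0,0],[0.001,0.0127,0.0177,0,0,0],[0.001,0.0127,0.0177,0,0,0],[0.001,0.0127,0.0177,0,0,0],[0.001,0.0127,0.0177,0,0,0],[0.001,0.0127,0.0177,0,0,0],[0.001,0.0127,0.0177,0,0,0],[0.001,0.0127,0.0177,0,0,0]]' >/dev/null && python3 st.py &&
python3 -m jog '[[0.001,0.0111,0.0188,0,0,0],[0.001,0.0111,0.0188,0,0,0],[0.001,0.0111,0.0188,0,0,0],[0.001,0.0111,0.0188,0,0,0],[0.001,0.0111,0.0188,0,0,0],[0.001,0.0111,0.0188,0,0,0],[0.001,0.0111,0.0188,0,0,0],[0.001,0.0111,0.0188,0,0,0]]' >/dev/null && python3 st.py
```

```text
turned cw deg 297.9 r 50.9  z 125.7 | resist 6.2 radial 2.4 fz 7.2 gap 20.4 t 21.80
turned cw deg 302.8 r 50.8  z 125.6 | resist 6.5 radial 2.4 fz 8.9 gap 20.8 t 22.60
turned cw deg 307.7 r 50.8  z 125.5 | resist 6.6 radial 1.4 fz 8.9 gap 20.7 t 23.40
turned cw deg 312.6 r 50.8  z 125.4 | resist 7.0 radial 1.6 fz 9.4 gap 20.6 t 24.20
```

```bash

python3 -m jog '[[0.001,0.0094,0.0197,0,0,0],[0.001,0.0094,0.0197,0,0,0],[0.001,0.0094,0.0197,0,0,0],[0.001,0.0094,0.0197,0,0,0],[0.001,0.0094,0.0197,0,0,0],[0.001,0.0094,0.0197,0,0,0],[0.001,0.0094,0.0197,0,0,0],[0.001,0.0094,0.0197,0,0,0]]' >/dev/null; python3 st.py &&
python3 -m jog '[[0.001,0.0076,0.0204,0,0,0],[0.001,0.0076,0.0204,0,0,0],[0.001,0.0076,0.0204,0,0,0],[0.001,0.0076,0.0204,0,0,0],[0.001,0.0076,0.0204,0,0,0],[0.001,0.0076,0.0204,0,0,0],[0.001,0.0076,0.0204,0,0,0],[0.001,0.0076,0.0204,0,0,0]]' >/dev/null && python3 st.py &&
python3 -m jog '[[0.001,0.0058,0.021,0,0,0],[0.001,0.0058,0.021,0,0,0],[0.001,0.0058,0.021,0,0,0],[0.001,0.0058,0.021,0,0,0],[0.001,0.0058,0.021,0,0,0],[0.001,0.0058,0.021,0,0,0],[0.001,0.0058,0.021,0,0,0],[0.001,0.0058,0.021,0,0,0]]' >/dev/null && python3 st.py &&
python3 -m jog '[[0.001,0.004,0.0214,0,0,0],[0.001,0.004,0.0214,0,0,0],[0.001,0.004,0.0214,0,0,0],[0.001,0.004,0.0214,0,0,0],[0.001,0.004,0.0214,0,0,0],[0.001,0.004,0.0214,0,0,0],[0.001,0.004,0.0214,0,0,0],[0.001,0.004,0.0214,0,0,0]]' >/dev/null && python3 st.py
```

```text
turned cw deg 317.4 r 50.8  z 125.3 | resist 6.7 radial 0.7 fz 9.7 gap 20.5 t 25.00
turned cw deg 322.3 r 50.7  z 125.2 | resist 6.9 radial 2.2 fz 9.8 gap 20.5 t 25.80
turned cw deg 327.1 r 50.7  z 125.1 | resist 6.2 radial 1.5 fz 11.0 gap 20.4 t 26.60
turned cw deg 332.0 r 50.7  z 125.0 | resist 7.0 radial 2.4 fz 11.5 gap 20.5 t 27.40
```

```bash

python3 -m jog '[[0.001,0.0021,0.0217,0,0,0],[0.001,0.0021,0.0217,0,0,0],[0.001,0.0021,0.0217,0,0,0],[0.001,0.0021,0.0217,0,0,0],[0.001,0.0021,0.0217,0,0,0],[0.001,0.0021,0.0217,0,0,0],[0.001,0.0021,0.0217,0,0,0],[0.001,0.0021,0.0217,0,0,0]]' >/dev/null; python3 st.py &&
python3 -m jog '[[0.001,0.0002,0.0218,0,0,0],[0.001,0.0002,0.0218,0,0,0],[0.001,0.0002,0.0218,0,0,0],[0.001,0.0002,0.0218,0,0,0],[0.001,0.0002,0.0218,0,0,0],[0.001,0.0002,0.0218,0,0,0],[0.001,0.0002,0.0218,0,0,0],[0.001,0.0002,0.0218,0,0,0]]' >/dev/null && python3 st.py &&
python3 -m jog '[[0.001,-0.0017,0.0217,0,0,0],[0.001,-0.0017,0.0217,0,0,0],[0.001,-0.0017,0.0217,0,0,0],[0.001,-0.0017,0.0217,0,0,0],[0.001,-0.0017,0.0217,0,0,0],[0.001,-0.0017,0.0217,0,0,0],[0.001,-0.0017,0.0217,0,0,0],[0.001,-0.0017,0.0217,0,0,0]]' >/dev/null && python3 st.py &&
python3 -m jog '[[0.001,-0.0036,0.0215,0,0,0],[0.001,-0.0036,0.0215,0,0,0],[0.001,-0.0036,0.0215,0,0,0],[0.001,-0.0036,0.0215,0,0,0],[0.001,-0.0036,0.0215,0,0,0],[0.001,-0.0036,0.0215,0,0,0],[0.001,-0.0036,0.0215,0,0,0],[0.001,-0.0036,0.0215,0,0,0]]' >/dev/null && python3 st.py
```

```text
turned cw deg 336.7 r 50.6  z 124.9 | resist 6.0 radial 2.5 fz 10.1 gap 20.9 t 28.20
turned cw deg 341.6 r 50.5  z 124.8 | resist 6.5 radial 2.1 fz 11.3 gap 20.8 t 29.00
turned cw deg 346.4 r 50.4  z 124.7 | resist 6.4 radial 2.5 fz 11.9 gap 20.5 t 29.80
turned cw deg 351.2 r 50.4  z 124.7 | resist 6.8 radial 3.9 fz 12.5 gap 20.6 t 30.60
```

```bash
python3 rows.py 462 367 16;python3 rows.py 367 461 16
```

```text
[[0, 0.033, -0.205, 0, 0, 0], [0, 0.011, -0.207, 0, 0, 0], [0, -0.01, -0.207, 0, 0, 0], [0, -0.032, -0.205, 0, 0, 0], [0, -0.053, -0.2, 0, 0, 0], [0, -0.073, -0.194, 0, 0, 0], [0, -0.093, -0.185, 0, 0, 0], [0, -0.111, -0.175, 0, 0, 0]]
[[0, -0.129, -0.162, 0, 0, 0], [0, -0.145, -0.148, 0, 0, 0], [0, -0.159, -0.132, 0, 0, 0], [0, -0.172, -0.115, 0, 0, 0], [0, -0.183, -0.097, 0, 0, 0], [0, -0.192, -0.077, 0, 0, 0], [0, -0.199, -0.057, 0, 0, 0], [0, -0.204, -0.036, 0, 0, 0]]
[[0, 0.202, 0.035, 0, 0, 0], [0, 0.197, 0.056, 0, 0, 0], [0, 0.19, 0.076, 0, 0, 0], [0, 0.182, 0.095, 0, 0, 0], [0, 0.171, 0.113, 0, 0, 0], [0, 0.159, 0.13, 0, 0, 0], [0, 0.144, 0.145, 0, 0, 0], [0, 0.129, 0.159, 0, 0, 0]]
[[0, 0.112, 0.172, 0, 0, 0], [0, 0.094, 0.182, 0, 0, 0], [0, 0.075, 0.191, 0, 0, 0], [0, 0.055, 0.198, 0, 0, 0], [0, 0.034, 0.202, 0, 0, 0], [0, 0.013, 0.205, 0, 0, 0], [0, -0.008, 0.205, 0, 0, 0], [0, -0.029, 0.203, 0, 0, 0]]
```

```bash

python3 -m jog '[[0,0.033,-0.205,0,0,0],[0,0.011,-0.207,0,0,0],[0,-0.01,-0.207,0,0,0],[0,-0.032,-0.205,0,0,0],[0,-0.053,-0.2,0,0,0],[0,-0.073,-0.194,0,0,0],[0,-0.093,-0.185,0,0,0],[0,-0.111,-0.175,0,0,0]]' >/dev/null; python3 st.py &&
python3 -m jog '[[0,-0.129,-0.162,0,0,0],[0,-0.145,-0.148,0,0,0],[0,-0.159,-0.132,0,0,0],[0,-0.172,-0.115,0,0,0],[0,-0.183,-0.097,0,0,0],[0,-0.192,-0.077,0,0,0],[0,-0.199,-0.057,0,0,0],[0,-0.204,-0.036,0,0,0]]' >/dev/null && python3 st.py &&
python3 -m jog '[[0,0.202,0.035,0,0,0],[0,0.197,0.056,0,0,0],[0,0.19,0.076,0,0,0],[0,0.182,0.095,0,0,0],[0,0.171,0.113,0,0,0],[0,0.159,0.13,0,0,0],[0,0.144,0.145,0,0,0],[0,0.129,0.159,0,0,0]]' >/dev/null && python3 st.py &&
python3 -m jog '[[0,0.112,0.172,0,0,0],[0,0.094,0.182,0,0,0],[0,0.075,0.191,0,0,0],[0,0.055,0.198,0,0,0],[0,0.034,0.202,0,0,0],[0,0.013,0.205,0,0,0],[0,-0.008,0.205,0,0,0],[0,-0.029,0.203,0,0,0]]' >/dev/null && python3 st.py
```

```text
turned cw deg 307.1 r 51.3  z 124.3 | resist -3.1 radial 3.4 fz 15.3 gap 20.7 t 31.40
turned cw deg 260.5 r 51.8  z 124.4 | resist -1.7 radial 2.7 fz 15.4 gap 20.5 t 32.20
turned cw deg 305.8 r 51.3  z 124.4 | resist 2.0 radial 1.8 fz 15.1 gap 20.6 t 33.00
turned cw deg 351.4 r 50.5  z 124.5 | resist 6.8 radial 2.9 fz 14.4 gap 20.9 t 33.80
```

```bash

python3 -m jog '[[0,-0.003,0.0128,0,0,0],[0,-0.003,0.0128,0,0,0],[0,-0.003,0.0128,0,0,0],[0,-0.003,0.0128,0,0,0],[0,-0.003,0.0128,0,0,0],[0,-0.003,0.0128,0,0,0],[0,-0.003,0.0128,0,0,0],[0,-0.003,0.0128,0,0,0]]' >/dev/null; python3 st.py &&
python3 -m jog '[[0,-0.0036,0.0126,0,0,0],[0,-0.0036,0.0126,0,0,0],[0,-0.0036,0.0126,0,0,0],[0,-0.0036,0.0126,0,0,0],[0,-0.0036,0.0126,0,0,0],[0,-0.0036,0.0126,0,0,0],[0,-0.0036,0.0126,0,0,0],[0,-0.0036,0.0126,0,0,0]]' >/dev/null && python3 st.py &&
python3 -m jog '[[0,-0.0043,0.0124,0,0,0],[0,-0.0043,0.0124,0,0,0],[0,-0.0043,0.0124,0,0,0],[0,-0.0043,0.0124,0,0,0],[0,-0.0043,0.0124,0,0,0],[0,-0.0043,0.0124,0,0,0],[0,-0.0043,0.0124,0,0,0],[0,-0.0043,0.0124,0,0,0]]' >/dev/null && python3 st.py &&
python3 -m jog '[[0,-0.0049,0.0122,0,0,0],[0,-0.0049,0.0122,0,0,0],[0,-0.0049,0.0122,0,0,0],[0,-0.0049,0.0122,0,0,0],[0,-0.0049,0.0122,0,0,0],[0,-0.0049,0.0122,0,0,0],[0,-0.0049,0.0122,0,0,0],[0,-0.0049,0.0122,0,0,0]]' >/dev/null && python3 st.py
```

```text
turned cw deg 352.8 r 50.4  z 124.7 | resist 8.4 radial 3.8 fz 10.8 gap 20.6 t 34.60
turned cw deg 354.9 r 50.3  z 124.8 | resist 10.2 radial 3.8 fz 10.2 gap 20.7 t 35.40
```

```bash

python3 -m jog '[[0,-0.0043,0.0124,0,0,0],[0,-0.0043,0.0124,0,0,0],[0,-0.0043,0.0124,0,0,0],[0,-0.0043,0.0124,0,0,0],[0,-0.0043,0.0124,0,0,0],[0,-0.0043,0.0124,0,0,0],[0,-0.0043,0.0124,0,0,0],[0,-0.0043,0.0124,0,0,0]]' >/dev/null ; python3 st.py
```

```text
turned cw deg 356.9 r 50.1  z 124.9 | resist 12.0 radial 4.0 fz 7.9 gap 20.6 t 36.20
```

```bash

python3 -m jog '[[0,-0.0049,0.0122,0,0,0],[0,-0.0049,0.0122,0,0,0],[0,-0.0049,0.0122,0,0,0],[0,-0.0049,0.0122,0,0,0],[0,-0.0049,0.0122,0,0,0],[0,-0.0049,0.0122,0,0,0],[0,-0.0049,0.0122,0,0,0],[0,-0.0049,0.0122,0,0,0]]' >/dev/null ; python3 st.py
```

```text
turned cw deg 358.8 r 50.0  z 125.1 | resist 15.1 radial 3.1 fz 5.9 gap 20.7 t 37.00
```

```bash

python3 -m jog '[[0,-0.005,0.012,0,0,0],[0,-0.005,0.012,0,0,0],[0,-0.005,0.012,0,0,0],[0,0,0,0,0,0],[0,0,0,0,0,0],[0,0,0,0,0,0],[0,0,0,0,0,0],[0,0,0,0,0,0]]' >/dev/null ; python3 st.py; python3 rows.py 474 372 16
```

```text
turned cw deg 359.6 r 50.0  z 125.1 | resist 16.2 radial 4.1 fz 7.1 gap 20.7 t 37.80
[[0, 0.079, -0.208, 0, 0, 0], [0, 0.055, -0.215, 0, 0, 0], [0, 0.031, -0.22, 0, 0, 0], [0, 0.007, -0.222, 0, 0, 0], [0, -0.018, -0.222, 0, 0, 0], [0, -0.043, -0.218, 0, 0, 0], [0, -0.067, -0.212, 0, 0, 0], [0, -0.09, -0.203, 0, 0, 0]]
[[0, -0.112, -0.192, 0, 0, 0], [0, -0.132, -0.179, 0, 0, 0], [0, -0.152, -0.163, 0, 0, 0], [0, -0.169, -0.145, 0, 0, 0], [0, -0.184, -0.125, 0, 0, 0], [0, -0.196, -0.104, 0, 0, 0], [0, -0.207, -0.082, 0, 0, 0], [0, -0.215, -0.058, 0, 0, 0]]
```

```bash
python3 rows.py 476 366 16
```

```text
[[0, 0.092, -0.221, 0, 0, 0], [0, 0.065, -0.231, 0, 0, 0], [0, 0.037, -0.237, 0, 0, 0], [0, 0.008, -0.24, 0, 0, 0], [0, -0.021, -0.239, 0, 0, 0], [0, -0.049, -0.235, 0, 0, 0], [0, -0.077, -0.227, 0, 0, 0], [0, -0.103, -0.216, 0, 0, 0]]
[[0, -0.129, -0.202, 0, 0, 0], [0, -0.152, -0.186, 0, 0, 0], [0, -0.173, -0.166, 0, 0, 0], [0, -0.192, -0.144, 0, 0, 0], [0, -0.208, -0.12, 0, 0, 0], [0, -0.22, -0.094, 0, 0, 0], [0, -0.23, -0.067, 0, 0, 0], [0, -0.237, -0.039, 0, 0, 0]]
```

```bash

python3 -m jog '[[0,0.092,-0.221,0,0,0],[0,0.065,-0.231,0,0,0],[0,0.037,-0.237,0,0,0],[0,0.008,-0.24,0,0,0],[0,-0.021,-0.239,0,0,0],[0,-0.049,-0.235,0,0,0],[0,-0.077,-0.227,0,0,0],[0,-0.103,-0.216,0,0,0]]' >/dev/null; python3 st.py
python3 -m jog '[[0,-0.129,-0.202,0,0,0],[0,-0.152,-0.186,0,0,0],[0,-0.173,-0.166,0,0,0],[0,-0.192,-0.144,0,0,0],[0,-0.208,-0.12,0,0,0],[0,-0.22,-0.094,0,0,0],[0,-0.23,-0.067,0,0,0],[0,-0.237,-0.039,0,0,0]]' >/dev/null; python3 st.py
```

```text
turned cw deg 312.7 r 51.7  z 124.1 | resist -1.4 radial 0.2 fz 16.8 gap 20.7 t 38.60
turned cw deg 259.9 r 52.3  z 124.1 | resist -3.0 radial 0.4 fz 15.4 gap 20.6 t 39.40
```

```bash

python3 -m jog '[[-0.02,0,0,0,0,0],[-0.02,0,0,0,0,0],[0,0,0,0,0,0],[0,0,0,0,0,0],[0,0,0,0,0,0],[0,0,0,0,0,0],[0,0,0,0,0,0],[0,0,0,0,0,0]]' 50 >/dev/null; python3 st.py
python3 -m jog '[[-0.2,0,0,0,0,0],[-0.5,0,0,0,0,0],[-0.8,0,0,0,0,0],[-0.8,0,0,0,0,0],[-0.8,0,0,0,0,0],[-0.8,0,0,0,0,0],[-0.8,0,0,0,0,0],[-0.3,0,0,0,0,0]]' >/dev/null; python3 st.py
python3 - <<'E'
from h import *
from plan import C
import cv2
for n in ["wrist","top","side"]:
    p=arm.snapshot(n)
    for q in ["tap_axis","knob_mid","mug_mid","twine_mid","jar_mid"]:
        r=arm.mark_of(q,p); print(n,q,[(np.round(a["centre"],4).tolist(),round(a["conf"],2)) for a in r[:1]])
    if n=="wrist": cv2.imwrite("pics/d.png",p["img"][:,:,::-1])
E
```

```text
turned cw deg 259.4 r 51.7  z 123.3 | resist 0.1 radial 0.1 fz 0.1 gap 49.9 t 40.20
turned cw deg 259.5 r 53.0  z 251.8 | resist 0.1 radial 0.1 fz 0.7 gap 49.7 t 41.00
wrist tap_axis [([0.5783, -0.1104, 0.1096], 0.7)]
wrist knob_mid [([0.6235, -0.1119, 0.1393], 0.65)]
wrist mug_mid [([0.686, 0.0456, 0.0462], 0.77)]
wrist twine_mid [([0.7426, -0.2159, 0.036], 0.56)]
wrist jar_mid [([0.4592, -0.301, 0.0431], 0.72)]
top tap_axis [([0.5777, -0.1072, 0.1032], 0.8)]
top knob_mid [([0.6241, -0.1181, 0.1391], 0.36)]
top mug_mid [([0.6831, 0.0501, 0.044], 0.59)]
top twine_mid [([0.6285, -0.1151, 0.1398], 0.72)]
top jar_mid [([0.4588, -0.3006, 0.0405], 0.4)]
side tap_axis [([0.5769, -0.1089, 0.1062], 0.73)]
side knob_mid [([0.6279, -0.1174, 0.1392], 0.51)]
side mug_mid [([0.6826, 0.0536, 0.0473], 0.92)]
side twine_mid [([0.7443, -0.2179, 0.0338], 0.79)]
side jar_mid [([0.4646, -0.3028, 0.0451], 0.59)]
```

View pics/d.png

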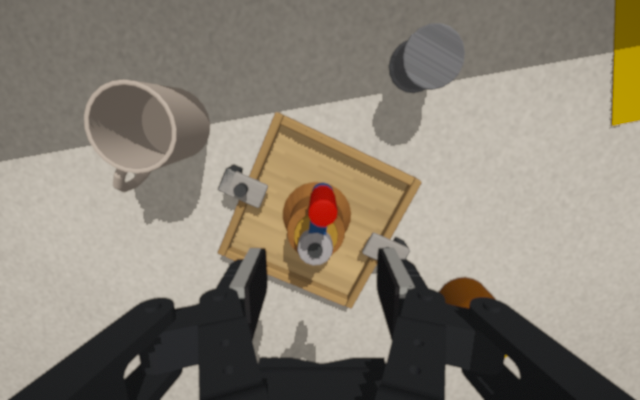

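The wrist view shows the gripper clear. The knob at (322,207) points away from the hub at (316,248), where I left it. The mug, spool and jar are standing in their places, so I hand in.

```bash
python3 -c "from workcell import arm; print(arm.job_done())"
```

```text
the job is handed in; nothing more can be done
None
```

The tap is down against the bottom of the hole, turned back about a quarter turn, and let go. I handed the job in at about 41 s; it gave no verdict.

**Tapping:** I gripped the knob and ran it round in half turns forward (about 180°), each followed by a quarter turn back (about 86–90°). New thread took about 7 N at the knob and turning back about 2 N, as expected.

**Bottom:** I felt it at about 0.97 turns, crept in to 16.2 N (firm is over 13 N, it breaks above 23 N), then turned back about 89.5° and released.

**Last checks:**
- The force read about zero after release, and the gripper was about 13 cm up and clear.
- The knob was seen where I left it.
- The mug, spool and jar were within about 7 mm of their first estimates, about what the detector's error allows for.

**What disagreed:**
- In the last top view the detector labelled the knob as the twine spool; the wrist and side views placed the spool correctly.
- In the first half of the climb against the bottom, the force rose about 1 N per mm of measured travel, not the stated 2 N per mm. I therefore went by the measured force.

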